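Seat the loose relay and reset the tripped breaker

TASK

On the truck control panel one plug-in relay has worked up out of its socket and its breaker has tripped. Press gently with the fingertips on top of that relay until it is fully home, level with its neighbours; only then, as the circuit must stay dead until the relay is seated, push the one popped-out red breaker button fully in, and draw the hand clear. Do not pull anything up, do not touch the other relays and breakers, and leave the loose things on the bench alone.

Things in the scene. Friction and masses are not known exactly. Their poses are not given: they have to be found in the camera images.
- panel: Control panel of a lift truck lying flat on the bench: grey steel mounting plate 210 x 310 mm, its top face 8 mm above the bench. Origin: centre of the underside. x is the short way of the plate, toward the grey wiring duct; y is the long way. The relay row runs along y at x = +35 mm, the breaker row along y at x = -55 mm; a black contactor (its studs reach 78 mm above the bench) is bolted on at x = -55, y = -100 mm. The panel and all on it are fixed to the bench.
- loose_relay_top (a point): Centre of the top face of the relay that has worked up out of its socket: a black cube 27 mm wide, brass blades showing under it. It slides straight up and down in its grey rail socket and stays where it is left; pushing it down takes about 7 N. It looks like the other three relays in the row (46 mm from centre to centre) but stands 9 to 12 mm higher. The place in the row changes.
- loose_relay (a joint): How far that relay stands up out of its socket, m: 0 = fully home (stop), up to 0.016. At home its top is level with the other relays' tops, 67 mm above the bench.
- tripped_button_top (a point): Centre of the top of the popped-out breaker button: red round cap 14 mm across, with a white shank showing under it, in the steel collar on top of a black breaker (46 x 34 mm, top of the collar 42 mm above the bench). It slides straight up and down and stays where it is left; pushing it in takes about 5 N. The place in the row of three (55 mm from centre to centre) changes.
- tripped_button (a joint): How far that button stands out, m: 0 = fully in (stop), up to 0.016; starts at 0.008 to 0.010. Fully in, its top is 46.5 mm above the bench, level with the other two buttons.
- relay_2_socket: One of the three relays that are properly seated, with its grey socket (58 x 37 mm): origin at the centre of the socket's underside, 15.5 mm above the bench; the relay's top is 51.5 mm above the origin. Must not be touched.
- relay_3_socket: One of the three relays that are properly seated, with its grey socket (58 x 37 mm): origin at the centre of the socket's underside, 15.5 mm above the bench; the relay's top is 51.5 mm above the origin. Must not be touched.
- relay_4_socket: One of the three relays that are properly seated, with its grey socket (58 x 37 mm): origin at the centre of the socket's underside, 15.5 mm above the bench; the relay's top is 51.5 mm above the origin. Must not be touched.
- button_2_breaker: One of the two breakers whose red button is in: origin at the centre of its underside, 8 mm above the bench; the button's top is 38.5 mm above the origin. Must not be touched.
- button_3_breaker: One of the two breakers whose red button is in: origin at the centre of its underside, 8 mm above the bench; the button's top is 38.5 mm above the origin. Must not be touched.
- screwdriver: Red-handled screwdriver 215 mm long, lying; origin at the centre of its underside. A bystander: leave it alone.
- marker: Marker pen 124 mm long, lying; origin at the centre of its underside. A bystander: leave it alone.
- spare_fuse_box: Loose black fuse carrier 36 x 85 x 27 mm with coloured fuses; origin at the centre of its underside. A bystander: leave it alone.
- valve: Loose solenoid valve 46 x 66 x 90 mm, standing; origin at the centre of its underside. A bystander: leave it alone.
- plug: Grey industrial plug 183 x 58 x 58 mm, lying; origin at the centre of its underside. A bystander: leave it alone.
- bolt: Hex bolt 67 mm long, lying; origin at the centre of its underside. A bystander: leave it alone.
- power_pack: Tall hydraulic power pack standing to the right of the panel, 178 x 221 mm and 388 mm high; origin at the centre of its underside. Fixed equipment: the arm must swing over it or round it.
- loose_relay_socket: The grey rail socket (58 x 37 mm, 22 mm high) that carries the loose relay: origin at the centre of its underside, 15.5 mm above the bench.
- tripped_button_breaker: The breaker that carries the popped-out button: origin at the centre of its underside, 8 mm above the bench.

How it is judged:
By the outcome, as a careful person would: the job done as asked, in the order asked, and still so for the second after the job is handed in, with the robot touching nothing.
It also fails if it takes over 42 s, if anything falls off the work surface, if the arm or the gripper's body presses on something with over 40 N, if the wrist force passes 120 N, or if a joint passes its speed limit or range.

ROBOT

A 7-joint arm with a two-finger parallel gripper is mounted at the origin on a cart in front of the work surface, level with it; the furniture and walls round the work are solid. World frame = base frame: x ahead of the robot, y to its left, z up, the work surface at z = 0. Lengths are in m, angles in rad, forces in N, time in s.
With the tool pointing down it reaches from about 0.4 to 0.875 m from the base axis. Payload 6.5 kg.
Tool frame: the origin (TCP) lies midway between the tips of the shut fingers; the grasp point (between the pads) lies 19 mm behind it; z points along the fingers, y is the line along which they close (so a half turn about z gives the same grasp; the last joint's range is limited). The gripper opens to 88 mm and grips with 3 to 60 N. Pads are 18 mm wide; open, the fingers measure 123 mm over their backs; the gripper's body (75 mm by 187 mm) begins 45 mm behind the grasp point.
Start: joints at [1.175, 0.536, -0.004, 1.538, 0.003, 1.067, -0.071], TCP at [0.211, -0.615, 0.239] pointing down, gripper open.
Joint ranges: [-2.7, 2.7], [-0.37, 2.16], [-1.27, 1.26], [0.24, 2.4], [-1.31, 4.45], [0.19, 1.91], [-2.76, 2.76]. Speed limits (rad/s): [2.39, 2.39, 3.14, 3.14, 3.14, 3.14, 3.14].

INTERFACE

Orientations are given as a unit quaternion [w, x, y, z].
In Python, from cell import arm gives the robot as it stands. The module is installed in compiled form; this text tells all that it offers.
- The arm moves only by the tool carry_out, never from a script. Its argument "moves" is a list that holds one entry, the list of rows, each a list of 5 numbers: the gripper command: -1 is shut, 1 is fully open, values between are in proportion, then the shift along the tool's x, y, z in cm, then the turn about the tool's z in rad. In form: [[[fingers, tx, ty, tz, turn], ...]]. A call has 1 to 8 rows; each row is the pose to reach, as a shift and turn from the pose commanded when the call began, along the tool's axes at that moment; what a row does not reach only later rows make up. A row lasts 1/8 s, in which the tool goes at most 62.5 mm and 10.7 degrees, less where a joint would pass 70% of its speed; a pose out of reach is approached as far as the arm can. A call with a gripper value outside its range is refused whole. The fingers move at their own pace and stop on an object; the grip force is fixed at half the most. Time passes only in rows, so rows that repeat a pose let the fingers close. It gives the time, the measured TCP pose, the force, the opening and the grip force at its end, in the units of the state.
- arm.sense(): the state, without advancing time (a new reading comes with each control period).
- arm.capture(name): name is "side" or "top" or "wrist"; returns the picture (480x640x3 uint8, blue, green, red); there is no depth.
- arm.get_calibration(name): a dict with "vertical_fov" (degrees; the focal length in pixels is half the picture's height over the tangent of half this angle, whatever the lens; pixels are square), "cx", "cy" (the principal point, pixels), "R" (3x3) and "t" (3): a world point X has camera coordinates R X + t. Camera axes: x right, y down, z forward; pixel columns grow to the right and rows downward; lengths in m; the calibration is good to about 2 mm. The wrist camera is an equidistant fisheye: a pixel r from the principal point sees the ray r / f radians off the axis. A picture is of the moment at which its call begins: read the wrist's pose just before it. get_calibration takes no time and is no camera call; for the wrist camera it gives the pose at the moment of the call.
- arm.sign_off(): hands the job in; it is judged then, once.
Trained networks look in the newest picture that a camera, given by its name, has taken for a name from the list of things; names that differ only in an ending like _2 or _b are one class to them, and where a whole thing is asked for, a point or a joint stands for the part that bears it (a point fixed in the world has none). Each returns a list of dicts, best first, with "conf" (0 to 1); they miss things now and then, are a little off and sometimes report something else, mostly with a low value. They report only what shows in the picture. A call takes as long as a camera call.
- arm.recognise(camera, name): "xy" ([column, row] in pixels, amid what is visible of it).
- arm.landmark_of(camera, name): "xy" ([column, row] in pixels: a listed point, or the origin of a listed thing).
The state is a dict: "time_s": time; "joint_pos": joint angles; "joint_velocities": joint speeds; "effort": joint torques, N m; "position": TCP position; "tool_rot": TCP orientation; "force": force on the tool from outside, world axes, zero at the start; "ft_torque": the same for the moment, N m; "gripper_width": opening from 0.0 (shut) to 1.0 (fully open); "grasp_force": force on a finger pad.
Only numpy, scipy, OpenCV 4.12 (cv2) and the standard library are available. Lean on these libraries where they do the work, as an engineer would, in place of code of your own. Each camera call takes 0.05 s, during which the arm holds its last target. There are 200 camera calls.

## Working session

There is one attempt and no reset: what is moved stays moved. The work goes in short steps, Python scripts to look and compute and a tool call to move; the robot and the scene stay as the last step left them, time stands still between calls to the robot, and variables do not carry over. Pictures are saved under pics/ and viewed, at most 10 in all, crops included, and the job is handed in when it is done.

Besides the shell and the picture viewer there is one more tool, called after "Request:" by a JSON object that holds its "fn" and its "kwargs". carry_out: Moves the arm, as the interface text tells. Its arguments: {"type":"object","properties":{"moves":{"type":"array","items":{"type":"array","items":{"type":"array","items":{"type":"number"}}}}},"required":["moves"]}

```bash
mkdir -p pics; cat > h.py <<'E'
import numpy as np, cv2
from cell import arm
def ray(cam,xy,c=None):
    c=c or arm.get_calibration(cam); f=240/np.tan(np.radians(c["vertical_fov"])/2)
    d=np.array([(xy[0]-c["cx"])/f,(xy[1]-c["cy"])/f,1.])
    if cam=="wrist":
        r=np.hypot(d[0],d[1]); d=np.array([d[0]/r*np.sin(r),d[1]/r*np.sin(r),np.cos(r)])
    R=np.array(c["R"]);t=np.array(c["t"]); return -R.T@t, R.T@d
def atz(cam,xy,z):
    o,d=ray(cam,xy); return o+d*(z-o[2])/d[2]
def tri(a,b):
    A=np.zeros((3,3));v=np.zeros(3)
    for o,d in (a,b):
        d=d/np.linalg.norm(d);P=np.eye(3)-np.outer(d,d);A+=P;v+=P@o
    return np.linalg.solve(A,v)
E
python3 - <<'E'
from h import *
s=arm.sense();print(s["position"],s["tool_rot"],s["force"],s["time_s"])
Z=dict(loose_relay_top=.077,tripped_button_top=.0555,relay_2_socket=.0155,button_2_breaker=.008,panel=0,loose_relay_socket=.0155,tripped_button_breaker=.008,power_pack=0)
for cam in("top","side"):
    cv2.imwrite(f"pics/{cam}0.png",arm.capture(cam))
    for n,z in Z.items():
        for r in arm.landmark_of(cam,n)[:4]: print(cam,n,np.round(r["xy"],1),round(r["conf"],2),atz(cam,r["xy"],z).round(4))
E
```

```text
[ 0.21031418 -0.61439561  0.23784065] [-8.33173219e-04  9.86427245e-01  1.64196709e-01 -1.90089472e-04] [-0.49633955 -0.44545467  0.79669807] 0.0
top loose_relay_top [258.1 239.4] 0.46 [0.5445 0.2855 0.077 ]
top tripped_button_top [217.3 290.8] 0.38 [0.443  0.3579 0.0555]
top tripped_button_top [293.8 140.1] 0.25 [0.7586 0.2316 0.0555]
top relay_2_socket [284.7 248.7] 0.56 [0.5412 0.236  0.0155]
top relay_2_socket [306.9 251. ] 0.47 [0.5394 0.191  0.0155]
top button_2_breaker [249.8 292. ] 0.94 [0.4501 0.2999 0.008 ]
top panel [271.9 269.1] 0.76 [0.5004 0.2597 0.    ]
top loose_relay_socket [275.9 294.3] 0.67 [0.4479 0.247  0.0155]
top loose_relay_socket [262.1 251.2] 0.56 [0.5332 0.2812 0.0155]
top loose_relay_socket [150.4 253. ] 0.36 [0.5151 0.5058 0.0155]
top tripped_button_breaker [222.9 292.3] 0.67 [0.446  0.3536 0.008 ]
top tripped_button_breaker [263.  250.8] 0.44 [0.5355 0.2801 0.008 ]
top power_pack [293.5 141.2] 0.63 [0.7773 0.2346 0.    ]
side loose_relay_top [346.4 222.8] 0.56 [0.5368 0.2913 0.077 ]
side loose_relay_top [387.2 310.6] 0.16 [0.8385 0.1752 0.077 ]
side tripped_button_top [346.  207.1] 0.52 [0.4561 0.3514 0.0555]
side tripped_button_top [311.9 234.2] 0.18 [0.5053 0.2067 0.0555]
side relay_2_socket [351.9 338.3] 0.71 [0.8168 0.1011 0.0155]
side relay_2_socket [400.4 214. ] 0.4 [0.5206 0.4946 0.0155]
side button_2_breaker [331.1 224.6] 0.78 [0.4475 0.31   0.008 ]
side button_2_breaker [344.8 244.1] 0.73 [0.5368 0.2903 0.008 ]
side panel [327.4 246.4] 0.76 [ 0.5117  0.2525 -0.    ]
side loose_relay_socket [343.3 245.9] 0.79 [0.548  0.2767 0.0155]
side loose_relay_socket [312.2 235.6] 0.6 [0.468  0.2337 0.0155]
side tripped_button_breaker [344.3 215.3] 0.78 [0.4323 0.3662 0.008 ]
side power_pack [332.4 251.3] 0.23 [0.5354 0.2517 0.    ]
```

```bash
python3 - <<'E'
import cv2
for n,(a,b,c,d) in dict(top=(120,100,420,340),side=(200,150,460,345)).items():
    i=cv2.imread(f"pics/{n}0.png")
    cv2.imwrite(f"pics/{n}0c.png",cv2.resize(i[b:d,a:c],(800,(d-b)*800//(c-a)),interpolation=cv2.INTER_CUBIC)[:600])
E
```

```text
(no output)
```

View pics/top0.png

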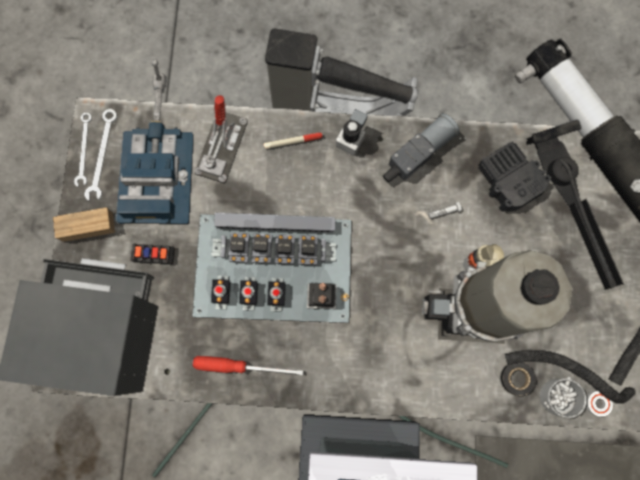

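View pics/side0c.png

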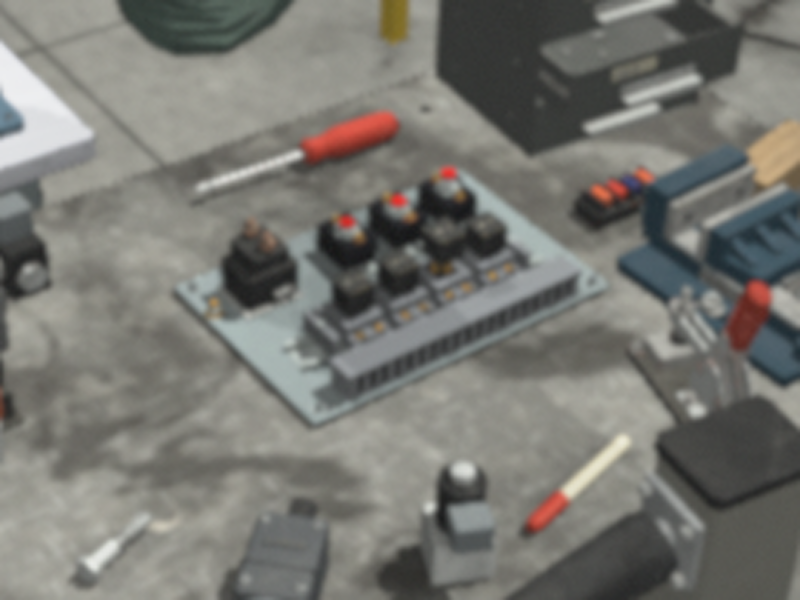

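The overhead view shows the relay row at columns 238/261/285/309, row about 245, and buttons at 219/248/276, row about 291. The side crop shows brass blades under the third relay from the left, at (442,240), which is column 261 in the overhead view. The button at (447,173) stands proud, and that is column 219 overhead. Both match what the networks reported. I'll lift and shut the fingers, then swing over the power pack.

Request:
{"fn": "carry_out", "kwargs": {"moves": [[[-1,0,0,-28,0],[-1,0,0,-28,0],[-1,0,0,-28,0],[-1,0,0,-28,0],[-1,0,0,-28,0],[-1,0,0,-28,0]]]}}

```text
time_s: 1.65
position: [0.2107, -0.6156, 0.5215]
tool_rot: [0.003, 0.986, 0.164, 0.001]
force: [-1.2, -0.8, -1.1]
gripper_width: 0.341
grasp_force: 0.0
```

Request:
{"fn": "carry_out", "kwargs": {"moves": [[[-1,6,-3,-28,-0.1],[-1,12,-6,-28,-0.2],[-1,18,-9,-28,-0.3],[-1,24,-12,-28,-0.4],[-1,30,-15,-28,-0.5],[-1,36,-18,-28,-0.6],[-1,42,-21,-28,-0.7],[-1,48,-24,-28,-0.8]]]}}

```text
time_s: 2.65
position: [0.443, -0.3423, 0.6719]
tool_rot: [0.017, 0.844, 0.537, 0.006]
force: [-0.4, -0.3, -0.3]
gripper_width: 0.008
grasp_force: 0.0
```

I repeated the -28 lift by mistake, since shifts count from the start of each call. Being too high does no harm here. I'll settle and read the pose again.

Request:
{"fn": "carry_out", "kwargs": {"moves": [[[-1,0,0,0,0],[-1,0,0,0,0]]]}}

```text
time_s: 2.9
position: [0.4417, -0.3442, 0.6723]
tool_rot: [0.017, 0.845, 0.535, 0.006]
force: [0.0, -0.4, 0.1]
gripper_width: 0.001
grasp_force: 0.0
```

```bash
cat >> h.py <<'E'
from scipy.spatial.transform import Rotation
def go(x,y,z,yaw=None):
    "shift (cm) in tool axes and turn for the tool x axis to point at yaw in world"
    s=arm.sense(); q=s["tool_rot"]; R=Rotation.from_quat(q,scalar_first=True).as_matrix()
    d=R.T@(np.array([x,y,z])-s["position"])*100; a=np.arctan2(R[1,0],R[0,0])
    return d.round(2), a.round(4), None if yaw is None else round(-(yaw-a),3)
E
python3 - <<'E'
from h import *
s=arm.sense();print(s["position"],s["joint_pos"],s["tool_rot"]);print(go(.58,-.12,.5,1.57));print(go(.5,.25,.35,1.57))
E
```

```text
[ 0.44166927 -0.34418164  0.67225009] [ 0.33929623  0.26560325  0.36728163  0.9463974  -0.10058206  1.90806741
  0.21573501] [0.01739786 0.8448124  0.53474711 0.0059033 ]
(array([26.33,  2.3 , 17.09]), np.float64(1.1285), np.float64(-0.442))
(array([ 56.47, -21.28,  31.  ]), np.float64(1.1285), np.float64(-0.442))
```

Request:
{"fn": "carry_out", "kwargs": {"moves": [[[-1,5.3,0.5,3.4,-0.08],[-1,10.6,1,6.8,-0.17],[-1,15.9,1.4,10.2,-0.26],[-1,21.2,1.9,13.6,-0.35],[-1,26.3,2.3,17,-0.44],[-1,26.3,2.3,17,-0.44]]]}}

```text
time_s: 3.65
position: [0.5801, -0.1167, 0.498]
tool_rot: [0.016, 0.706, 0.708, 0.001]
force: [-0.4, -0.5, -0.4]
gripper_width: 0.008
grasp_force: 0.0
```

```bash
python3 - <<'E'
from h import *
s=arm.sense();print(s["position"],s["joint_pos"],s["tool_rot"]);print(go(.5,.25,.35,1.57))
E
```

```text
[ 0.5801333  -0.11667312  0.49797839] [ 0.0052738   0.26894117  0.14364592  1.3261832  -0.02050037  1.52235623
  0.14785746] [0.01597386 0.70566291 0.708367   0.00094271]
(array([37.  , -8.21, 13.82]), np.float64(1.5744), np.float64(0.004))
```

Request:
{"fn": "carry_out", "kwargs": {"moves": [[[-1,6,-1.3,0,0],[-1,12,-2.6,2,0],[-1,18,-4,5,0],[-1,24,-5.3,8,0],[-1,30,-6.6,11,0],[-1,36,-8,13.8,0],[-1,36,-8,13.8,0]]]}}

```text
time_s: 4.53
position: [0.5041, 0.2377, 0.352]
tool_rot: [0.019, 0.707, 0.707, 0.002]
force: [1.2, 0.1, 0.3]
gripper_width: 0.005
grasp_force: 0.0
```

```bash
python3 - <<'E'
from h import *
s=arm.sense();print(s["position"],s["joint_pos"],s["tool_rot"])
im=arm.capture("wrist");cv2.imwrite("pics/w1.png",im)
Z=dict(loose_relay_top=.077,tripped_button_top=.0555,relay_2_socket=.0155,button_2_breaker=.008,panel=0,loose_relay_socket=.0155,tripped_button_breaker=.008)
for n,z in Z.items():
    for r in arm.landmark_of("wrist",n)[:4]: print(n,np.round(r["xy"],1),round(r["conf"],2),atz("wrist",r["xy"],z).round(4))
E
```

```text
[0.50410164 0.23765272 0.35203868] [-0.46799651  0.26866122 -0.09213878  1.65689319  0.064399    1.20599985
 -0.58057749] [0.01873635 0.70741514 0.70654784 0.00170879]
loose_relay_top [340.8 152.7] 0.58 [0.5388 0.2771 0.077 ]
tripped_button_top [259.7  89.6] 0.6 [0.4482 0.3492 0.0555]
relay_2_socket [337.  180.4] 0.62 [0.543  0.2308 0.0155]
button_2_breaker [266.6 130.6] 0.92 [0.4522 0.2973 0.008 ]
panel [305.  162.6] 0.61 [0.5018 0.2529 0.    ]
loose_relay_socket [336.7 144.8] 0.9 [0.5427 0.2784 0.0155]
tripped_button_breaker [261.6  88.4] 0.88 [0.4462 0.3544 0.008 ]
```

View pics/w1.png

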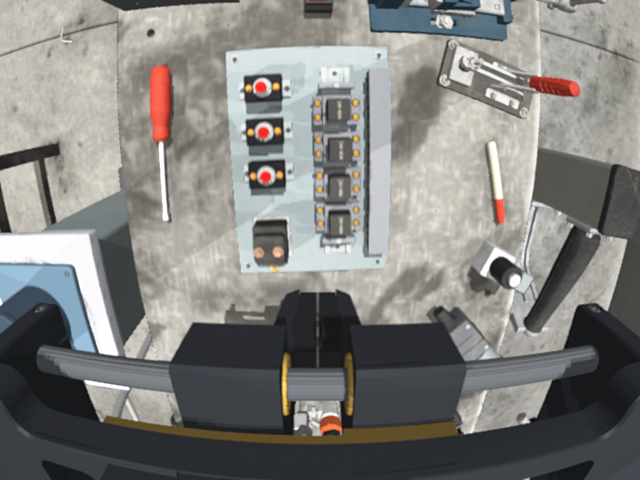

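The wrist view agrees: the raised relay is second in the row at (340,152), and the popped button is at (261,88) with white showing around it. I'll refine both, and the panel yaw, from the red caps and the plate corners.

```bash
python3 - <<'E'
from h import *
im=cv2.imread("pics/w1.png")
b,g,r=[im[...,i].astype(int) for i in range(3)]
m=((r>150)&(g<90)&(b<90)).astype(np.uint8); m[:, :235]=0; m[:,300:]=0; m[200:]=0
n,_,st,c=cv2.connectedComponentsWithStats(m)
for i in range(1,n):
    if st[i,4]>30: print("red",c[i],st[i,4],atz("wrist",c[i],.0465 if c[i][1]>100 else .0555).round(4))
for p in [(229,52),(386,49),(387,268),(241,271)]: print("corner",atz("wrist",p,.008).round(4))
for p,z in [((339.5,110),.067),((340.5,152),.077),((340.5,187.5),.067),((340.5,222.5),.067)]: print("relay",atz("wrist",p,z).round(4))
cv2.imwrite("pics/w1c.png",cv2.resize(im[40:280,220:400],(600,800),interpolation=cv2.INTER_CUBIC)[:600])
E
```

```text
red [260.40789474  86.97368421] 76 [0.4502 0.3526 0.0555]
red [262.88       132.33333333] 75 [0.451  0.298  0.0465]
red [265.27777778 176.68055556] 72 [0.4523 0.2433 0.0465]
corner [0.4039 0.406  0.008 ]
corner [0.6076 0.4085 0.008 ]
corner [0.6188 0.1016 0.008 ]
corner [0.406  0.1007 0.008 ]
relay [0.5411 0.3235 0.067 ]
relay [0.5415 0.2756 0.077 ]
relay [0.5428 0.2324 0.067 ]
relay [0.5434 0.1892 0.067 ]
```

View pics/w1c.png

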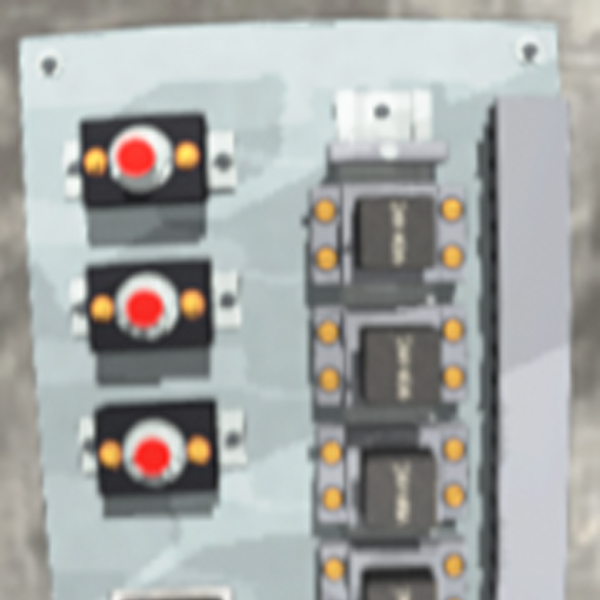

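```bash
python3 - <<'E'
from h import *
print(go(.5415,.277,.12,1.59),Rotation.from_quat(arm.sense()["tool_rot"],scalar_first=True).as_matrix().round(3))
E
```

```text
(array([ 4.76,  2.77, 23.42]), np.float64(1.5659), np.float64(-0.024)) [[ 0.005  0.999  0.032]
 [ 1.    -0.004 -0.024]
 [-0.023  0.032 -0.999]]
```

Request:
{"fn": "carry_out", "kwargs": {"moves": [[[-1,4.8,2.8,5,-0.02],[-1,4.8,2.8,10,-0.02],[-1,4.8,2.8,15,-0.02],[-1,4.8,2.8,20,-0.02],[-1,4.8,2.8,23.4,-0.02],[-1,4.8,2.8,23.4,-0.02]]]}}

```text
time_s: 5.68
position: [0.5392, 0.2775, 0.1173]
tool_rot: [0.019, 0.701, 0.713, -0.0]
force: [-0.3, 0.6, 1.1]
gripper_width: 0.005
grasp_force: 0.0
```

```bash
python3 - <<'E'
from h import *
s=arm.sense();print(s["position"],s["force"]);cv2.imwrite("pics/w2.png",arm.capture("wrist"));cv2.imwrite("pics/s2.png",arm.capture("side"))
for n,z in dict(loose_relay_top=.077,tripped_button_top=.0555).items():
  for c in("wrist","side"):
    cv2
    for r in arm.landmark_of(c,n)[:2]: print(c,n,np.round(r["xy"],1),round(r["conf"],2),atz(c,r["xy"],z).round(4))
print(go(.5415,.277,.085))
i=cv2.imread("pics/w2.png"); cv2.imwrite("pics/w2c.png",i[60:360,120:520])
E
```

```text
[0.53922675 0.27748108 0.11726049] [-0.26745868  0.56850146  1.08785661]
wrist loose_relay_top [313.7 274.6] 0.78 [0.5411 0.2766 0.077 ]
side loose_relay_top [341.2 223. ] 0.47 [0.5303 0.2796 0.077 ]
wrist tripped_button_top [153.9 127.9] 0.75 [0.4472 0.358  0.0555]
side tripped_button_top [295.3 205.3] 0.65 [0.3745 0.2411 0.0555]
(array([-0.22, -0.1 ,  3.61]), np.float64(1.5893), None)
```

View pics/w2c.png

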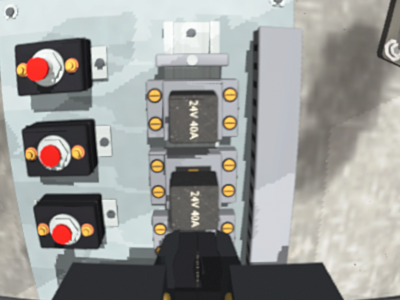

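The fingertips are directly over the raised relay, which stands proud of its neighbours at crop (195,205). I'll descend onto it in small steps.

Request:
{"fn": "carry_out", "kwargs": {"moves": [[[-1,-0.1,0.1,2,0],[-1,-0.1,0.1,3.2,0],[-1,-0.1,0.1,3.6,0],[-1,-0.1,0.1,3.8,0],[-1,-0.1,0.1,4.0,0],[-1,-0.1,0.1,4.2,0],[-1,-0.1,0.1,4.2,0]]]}}

```text
time_s: 6.85
position: [0.5426, 0.2777, 0.0779]
tool_rot: [0.019, 0.7, 0.714, 0.003]
force: [-2.1, -0.6, 3.6]
gripper_width: 0.002
grasp_force: 2.1
```

Request:
{"fn": "carry_out", "kwargs": {"moves": [[[-1,0,0,0.2,0],[-1,0,0,0.4,0],[-1,0,0,0.6,0],[-1,0,0,0.8,0],[-1,0,0,0.8,0]]]}}

```text
time_s: 7.48
position: [0.5426, 0.2777, 0.0699]
tool_rot: [0.019, 0.7, 0.714, 0.002]
force: [-1.6, -0.6, 3.8]
gripper_width: 0.01
grasp_force: 2.4
```

Request:
{"fn": "carry_out", "kwargs": {"moves": [[[-1,0,0,0.1,0],[-1,0,0,0.2,0],[-1,0,0,0.3,0],[-1,0,0,0.3,0]]]}}

```text
time_s: 7.98
position: [0.5426, 0.2777, 0.0676]
tool_rot: [0.019, 0.7, 0.714, 0.002]
force: [-3.8, -2.2, 12.8]
gripper_width: 0.006
grasp_force: 6.0
```

Request:
{"fn": "carry_out", "kwargs": {"moves": [[[-1,0,0,0.1,0],[-1,0,0,0.15,0],[-1,0,0,0.15,0]]]}}

```text
time_s: 8.35
position: [0.5427, 0.2778, 0.0675]
tool_rot: [0.019, 0.7, 0.714, 0.002]
force: [-8.6, -2.8, 24.5]
gripper_width: 0.006
grasp_force: 12.1
```

It has hit a firm stop: the force rose to 24 N with no further travel and the height reads about 67 mm. The relay is seated, so I'll lift.

Request:
{"fn": "carry_out", "kwargs": {"moves": [[[-1,0,0,-1,0],[-1,0,0,-4,0],[-1,0,0,-7,0],[-1,0,0,-7,0]]]}}

```text
time_s: 8.85
position: [0.5424, 0.2799, 0.1372]
tool_rot: [0.02, 0.7, 0.714, 0.005]
force: [-0.2, 0.1, 0.2]
gripper_width: 0.003
grasp_force: 0.0
```

```bash
python3 - <<'E'
from h import *
s=arm.sense();print(s["position"],s["force"]);im=arm.capture("wrist");cv2.imwrite("pics/w3.png",im)
for n,z in dict(loose_relay_top=.067,tripped_button_top=.0555,tripped_button_breaker=.008,button_2_breaker=.008).items():
    for r in arm.landmark_of("wrist",n)[:3]: print(n,np.round(r["xy"],1),round(r["conf"],2),atz("wrist",r["xy"],z).round(4))
b,g,r=[im[...,i].astype(int) for i in range(3)]
m=((r>150)&(g<90)&(b<90)).astype(np.uint8)
n,_,st,c=cv2.connectedComponentsWithStats(m)
for i in range(1,n):
    if st[i,4]>60: print("red",c[i],st[i,4],atz("wrist",c[i],.0465).round(4),atz("wrist",c[i],.0555).round(4))
print(go(.4500,.3535,.13))
cv2.imwrite("pics/w3c.png",im[100:380,100:500])
E
```

```text
[0.54240419 0.27985481 0.13722583] [-0.16332408  0.06337518  0.17671644]
loose_relay_top [305.8 254.2] 0.6 [0.5357 0.2784 0.067 ]
loose_relay_top [ 54.6 210.1] 0.45 [0.3621 0.3079 0.067 ]
tripped_button_top [159.7 133.6] 0.9 [0.444  0.3521 0.0555]
tripped_button_breaker [187. 128.] 0.6 [0.4467 0.3531 0.008 ]
button_2_breaker [189.9 201.2] 0.65 [0.4461 0.2974 0.008 ]
red [ 37.71492873 154.63465866] 1333 [0.3347 0.3454 0.0465] [0.3425 0.346  0.0555]
red [162.83526012 132.52023121] 346 [0.4425 0.3522 0.0465] [0.4461 0.3526 0.0555]
red [174.5528169  212.29929577] 284 [0.4472 0.2991 0.0465] [0.4506 0.3015 0.0555]
red [184.13043478 285.14229249] 253 [0.4482 0.2454 0.0465] [0.4516 0.25   0.0555]
red [548.60431655 312.07913669] 139 [0.7415 0.2169 0.0465] [0.7334 0.2225 0.0555]
(array([ 7.69, -8.86, -0.09]), np.float64(1.5895), None)
```

View pics/w3c.png

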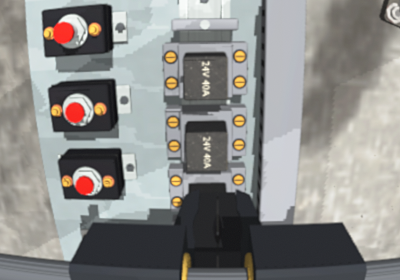

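The relay now sits level with its neighbour, and the top button at crop (65,30) is the popped one. I'll move above it.

Request:
{"fn": "carry_out", "kwargs": {"moves": [[[-1,3.8,-4.5,0,0],[-1,7.6,-9,0,0],[-1,7.6,-9,0,0],[-1,7.6,-9,2.5,0],[-1,7.6,-9,2.5,0]]]}}

```text
time_s: 9.72
position: [0.4495, 0.3505, 0.1033]
tool_rot: [0.019, 0.701, 0.713, 0.0]
force: [0.3, -0.4, 0.6]
gripper_width: 0.007
grasp_force: 0.0
```

```bash
python3 - <<'E'
from h import *
s=arm.sense();print(s["position"],s["force"]);im=arm.capture("wrist");cv2.imwrite("pics/w4.png",im)
for r in arm.landmark_of("wrist","tripped_button_top")[:2]: print(np.round(r["xy"],1),round(r["conf"],2),atz("wrist",r["xy"],.0555).round(4))
b,g,r=[im[...,i].astype(int) for i in range(3)]
n,_,st,c=cv2.connectedComponentsWithStats(((r>150)&(g<90)&(b<90)).astype(np.uint8))
for i in range(1,n):
    if st[i,4]>60: print("red",c[i],st[i],atz("wrist",c[i],.0465).round(4),atz("wrist",c[i],.0555).round(4))
print(go(.449,.353,.065))
cv2.imwrite("pics/w4c.png",im[140:400,120:520])
E
```

```text
[0.44954354 0.35048097 0.10327214] [ 0.26424374 -0.3660758   0.62800489]
[307.5 258.1] 0.76 [0.4465 0.3561 0.0555]
[428.1 328.3] 0.19 [0.5238 0.3076 0.0555]
red [424.7625  28.65  ] [413  15  31  20  80] [0.5087 0.4866 0.0465] [0.5059 0.4843 0.0555]
red [123.17547425 239.77642276] [ 106  179   32  133 1476] [0.3313 0.363  0.0465] [0.3364 0.3662 0.0555]
red [309.36421053 257.99789474] [298 246  24  25 475] [0.4477 0.3525 0.0465] [0.4476 0.3562 0.0555]
(array([ 0.24, -0.27,  4.  ]), np.float64(1.5883), None)
```

View pics/w4c.png

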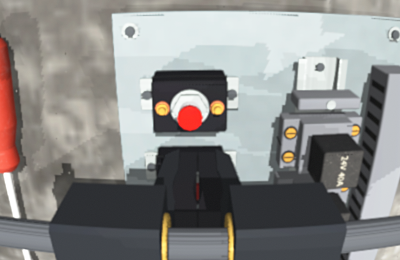

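The popped button shows complete at crop (190,118), just ahead of the fingertips, at about (0.448, 0.355). I'll align and come down.

Request:
{"fn": "carry_out", "kwargs": {"moves": [[[-1,0.45,-0.3,2,0],[-1,0.45,-0.35,3.5,0],[-1,0.45,-0.35,4.0,0],[-1,0.45,-0.35,4.3,0],[-1,0.45,-0.35,4.5,0],[-1,0.45,-0.35,4.7,0],[-1,0.45,-0.35,4.9,0],[-1,0.45,-0.35,4.9,0]]]}}

```text
time_s: 10.82
position: [0.4479, 0.3557, 0.056]
tool_rot: [0.019, 0.7, 0.714, 0.002]
force: [-0.1, -0.1, 0.0]
gripper_width: 0.006
grasp_force: 0.0
```

Request:
{"fn": "carry_out", "kwargs": {"moves": [[[-1,0,0,0.2,0],[-1,0,0,0.4,0],[-1,0,0,0.6,0],[-1,0,0,0.7,0],[-1,0,0,0.7,0]]]}}

```text
time_s: 11.45
position: [0.4482, 0.3558, 0.0492]
tool_rot: [0.019, 0.7, 0.714, 0.002]
force: [-0.0, 0.3, 4.9]
gripper_width: 0.006
grasp_force: 2.0
```

Request:
{"fn": "carry_out", "kwargs": {"moves": [[[-1,0,0,0.1,0],[-1,0,0,0.2,0],[-1,0,0,0.3,0],[-1,0,0,0.35,0],[-1,0,0,0.35,0]]]}}

```text
time_s: 12.08
position: [0.4482, 0.3559, 0.0469]
tool_rot: [0.019, 0.7, 0.714, 0.002]
force: [-5.8, -2.8, 18.3]
gripper_width: 0.005
grasp_force: 8.9
```

The button is at its stop: 18 N against 5 N of friction, at 46.9 mm. I'll draw clear.

Request:
{"fn": "carry_out", "kwargs": {"moves": [[[-1,0,0,-1,0],[-1,0,0,-5,0],[-1,0,0,-11,0],[-1,0,0,-17,0],[-1,-5,0,-22,0],[-1,-10,0,-22,0],[-1,-10,0,-22,0]]]}}

```text
time_s: 12.95
position: [0.4447, 0.2562, 0.2688]
tool_rot: [0.02, 0.703, 0.711, 0.002]
force: [-0.7, 0.8, -0.2]
gripper_width: 0.007
grasp_force: 0.0
```

```bash
python3 - <<'E'
from h import *
s=arm.sense();print(s["position"],s["force"]);im=arm.capture("wrist");cv2.imwrite("pics/w5.png",im)
b,g,r=[im[...,i].astype(int) for i in range(3)]
n,_,st,c=cv2.connectedComponentsWithStats(((r>150)&(g<90)&(b<90)).astype(np.uint8))
for i in range(1,n):
    if st[i,4]>50: print("red",c[i],st[i,4],atz("wrist",c[i],.0465).round(4))
cv2.imwrite("pics/w5c.png",cv2.resize(im[60:300,200:460],None,fx=2.4,fy=2.4,interpolation=cv2.INTER_CUBIC))
E
```

```text
[0.44472385 0.25619254 0.2687675 ] [-0.69048321  0.79553402 -0.16572434]
red [188.68515498 113.44045677] 613 [0.3223 0.3461 0.0465]
red [171.08943089 106.18699187] 123 [0.3036 0.3547 0.0465]
red [312.46218487  98.53781513] 119 [0.4449 0.3576 0.0465]
red [625.92857143 108.63571429] 140 [0.8461 0.3947 0.0465]
red [313.2983871  153.91935484] 124 [0.4464 0.3031 0.0465]
red [314.1025641  207.38461538] 117 [0.4479 0.2489 0.0465]
red [555.97101449 243.44927536] 69 [0.7495 0.2107 0.0465]
```

View pics/w5c.png

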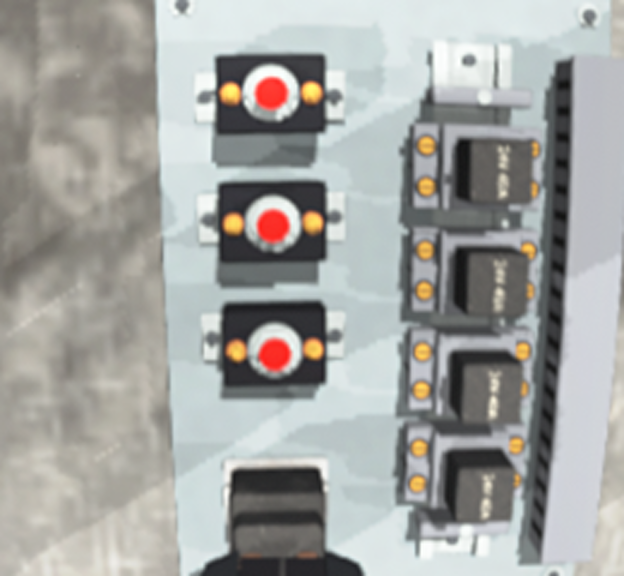

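All three buttons are centred in their collars at crop rows 93/226/353, with spacings of 54.5 and 54.2 mm at the seated height. The four relays look level, and the hand is clear.

```bash
python3 -c "
from cell import arm
print(arm.sign_off())"
```

```text
the job is handed in; nothing more can be done
None
```

I pressed the raised relay down to its stop, level with its neighbours, then pushed the popped breaker button fully in, drew the hand clear, and handed the job in at about 13 s of the 42 s allowed.

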